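# Shut a nut in the turn-over jig and turn the jig over

### The job

A hex nut lies in the pocket of the open turn-over jig, and its underside is to be filed next. Close the jig's cover fully over the nut, then swing the whole closed jig over about its pivot until it lies upside down on the rest at the other side, with the nut still shut inside, and let go.

Things in the scene. Friction and masses are not known exactly. Their poses are not given: they have to be found in the camera images.
- pivot (a point): Middle of the jig's pivot pin, 65 mm above the bench. x: along the pin, away from the robot; y: across it to the robot's left, where the tray lies at first; z up; fixed to the base (124 x 200 x 8 mm; posts 52 mm either side in x, tops 77 mm up). Tray and cover are metal plates 84 mm along x, from 20 to 92 mm off the pin, hinged on it like two pages. A rest stands at +y and at -y.
- cover_handle (a point): Grip centre of the cover's bar, 14 mm thick, 43 long, parallel to x, out of its side nearest the robot, 80.5 mm from the pin's axis. Axes: the cover's; z as the tray's z when shut; then it is at (-74, 80, 9) mm in the pivot's axes. Circles the pin (turning in the fingers); starts 1.7 to 2.1 rad open, past upright. Stiff hinge (0.25 N m, relative to the tray): stays where left, even inverted.
- turn_handle (a point): Grip centre of the tray's bar, 14 mm thick, 43 long, parallel to x, out of the side farthest from the robot. Axes: the tray's; z square to the plate, up at the start, down when turned over. At first at (74, 80, 0) mm in the pivot's axes, turned over at (74, -80, 0): half a turn about x by way of the top, stopped at both ends. Swing damped; let go, it sinks to the nearer side.
- nut_center (a point): Centre of the hex nut, 24 mm across flats, 13 mm high, loose in the 32 mm square, 14.5 mm deep pocket of the tray; it need not be touched. The pocket's centre is at (-74, -24, -3) mm in the axes of turn_handle. z: the nut's axis, up at the start.
Mind the look-alikes: they are no part of the job. Leave any brown or red look-alike of the part that bears nut_center alone.

How it is judged (in metres and radians):
On the way:
1. the cover is shut on the nut (within 10 degrees) while the tray still lies on its first rest (angle between the z axis of cover_handle and the z axis of turn_handle, either way round below 0.175 rad and angle between turn_handle's own z axis and vertical below 0.175 rad and x of nut_center in the frame of turn_handle between -0.086 and -0.062 m and y of nut_center in the frame of turn_handle between -0.036 and -0.012 m and z of nut_center in the frame of turn_handle between -0.015 and 0.009 m), for 0.2 s.
At the end, for the whole second after the job is handed in: The tray lies upside down on the other rest (within 10 degrees), the cover is still shut on it (within 10 degrees) and the nut is still in its pocket (centre within 12 mm of the pocket's centre each way) (angle between the z axis of cover_handle and the z axis of turn_handle, either way round below 0.175 rad and angle between turn_handle's own z axis and vertical above 2.966 rad and x of nut_center in the frame of turn_handle between -0.086 and -0.062 m and y of nut_center in the frame of turn_handle between -0.036 and -0.012 m and z of nut_center in the frame of turn_handle between -0.015 and 0.009 m); the robot touches nothing.
It also fails if it takes over 59 s, if anything falls off the work surface, if the arm or the gripper's body presses on something with over 40 N, if the wrist force passes 120 N, or if a joint passes its speed limit or range.

### The arm

A 6-joint arm with a two-finger parallel gripper is mounted at the origin on the work surface; the furniture and walls round the work are solid. World frame = base frame: x ahead of the robot, y to its left, z up, the work surface at z = 0. Lengths are in mm, angles in rad, forces in N, time in s.
With the tool pointing down it reaches from about 350 to 975 mm from the base axis. Payload 7.1 kg.
Tool frame: the origin (TCP) lies midway between the tips of the shut fingers; the grasp point (between the pads) lies pinch_z behind it (pinch_z is the distance from the TCP to the grasp point, in mm); z points along the fingers, y is the line along which they close (so a half turn about z gives the same grasp; the last joint's range is limited). The gripper opens to 88 mm and grips with 3 to 60 N. Pads are 20 mm wide; open, the fingers measure 115 mm over their backs; the gripper's body (75 mm by 178 mm) begins 61 mm behind the grasp point.
Start: joints at [1.268, 0.423, 1.63, -0, 1.089, -0.019], TCP at [174.972, 599.991, 222.675] pointing down, gripper open.
Joint ranges: [-3, 3], [-0.9, 2.11], [0.09, 2.58], [-1.31, 4.45], [0.11, 2.69], [-2.54, 2.54]. Speed limits (rad/s): [2.39, 2.39, 3.01, 3.14, 3.14, 3.14].

### API

Orientations are given as a rotation vector (axis times angle).
In Python, from workcell import get_obs, get_image, close_job, pinch_z gives the robot as it stands.
- The arm moves only by the tool jog_arm, never from a script. Its argument "commands" is a list of rows, each a list of 3 entries, a list of its own where there are three numbers: the gripper command: -1 is shut, 1 is fully open, values between are in proportion, then the shift along the tool's x, y, z as a fraction of full scale, then the turn, a rotation vector about the tool's x, y, z as a fraction of full scale. In form: [[gripper, [tx, ty, tz], [rx, ry, rz]], ...]. A call has 1 to 10 rows; each row shifts and turns the commanded pose from where the row before left it, along the tool's axes as they then stand; what a row does not reach is not made up. Full scale, the value 1, is 0.1 m for a shift and 45 degrees for a turn. A row lasts 1/10 s, in which the tool goes at most 50 mm and 8.59 degrees, less where a joint would pass 70% of its speed; a pose out of reach is approached as far as the arm can. A call with a number of a shift or a turn outside -1 to 1 is refused whole. A call with a gripper value outside its range is refused whole. The fingers move at their own pace and stop on an object; the grip force is fixed at half the most. Time passes only in rows, so rows that do not move let the fingers close. It gives the time, the measured TCP pose, the force, the opening and the grip force at its end, in the units of the state.
- get_obs(): the state, without advancing time (a new reading comes with each control period).
- get_image(name): name is "scene" or "top"; returns a dict with "image" (384x512x3 uint8, blue, green, red), "z_map" (384x512 float32, mm along the optical axis (not along the pixel's ray), 0 where there is no reading), "intrinsics" (3x3 intrinsics, pixels), "eye" and "orientation" of the camera in the world. Camera axes: x right, y down, z forward; pixel columns grow to the right and rows downward; lengths in mm; the calibration is good to about 2 mm. A picture is of the moment at which its call begins.
- close_job(): hands the job in; it is judged then, once.
The state is a dict: "t": time; "qpos": joint angles; "qvel": joint speeds; "joint_torque": joint torques, N m; "ee_pos": TCP position; "orientation": TCP orientation; "ft_force": force on the tool from outside, world axes, zero at the start; "moment": the same for the moment, N m; "width": finger opening in mm; "grasp_force": force on a finger pad.
Only numpy, scipy, OpenCV 4.12 (cv2) and the standard library are available. Lean on these libraries where they do the work, as an engineer would, in place of code of your own. Each camera call takes 0.05 s, during which the arm holds its last target. There are 200 camera calls.

## Working session

There is one attempt and no reset: what is moved stays moved. The work goes in short steps, Python scripts to look and compute and a tool call to move; the robot and the scene stay as the last step left them, time stands still between calls to the robot, and variables do not carry over. Pictures are saved under pics/ and viewed, at most 10 in all, crops included, and the job is handed in when it is done.

Besides the shell and the picture viewer there is one more tool, called after "Call:" in YAML: its name, and indented under it one key for each argument. jog_arm: Moves the arm, as the interface text tells. Its arguments: {"type":"object","properties":{"commands":{"type":"array","items":{"type":"array"}}},"required":["commands"]}

```bash
mkdir -p pics; ls; python3 - <<'E'
from workcell import *
import cv2,numpy as np
print(get_obs(),pinch_z)
for n in("scene","top"):
    d=get_image(n);cv2.imwrite(f"pics/{n}0.png",d["image"]);np.savez(f"{n}0.npz",**d)
    print(n,d["intrinsics"],d["eye"],d["orientation"])
E
```

```text
pics
{'t': 0.0, 'qpos': array([ 1.26803772e+00,  4.23817153e-01,  1.63069949e+00, -2.26901009e-05,
        1.08856132e+00, -1.89914904e-02]), 'qvel': array([-0.00027572,  0.00060842, -0.00077986, -0.00098924,  0.00076544,
       -0.0011817 ]), 'joint_torque': array([ 4.01046564e-04, -5.44618106e+01, -2.73671186e+01,  6.43873564e-02,
        2.25736928e-02, -7.94667721e-05]), 'ee_pos': array([174.79557179, 599.48531684, 221.91274364]), 'orientation': array([-4.44198975e-01, -3.10980966e+00,  2.30789078e-03]), 'ft_force': array([-0.45439395, -0.22242379,  0.96835089]), 'moment': array([ 0.01716999, -0.02364925, -0.02462217]), 'grasp_force': 0.0, 'width': 88.07266440108262} 18.700000000000003
scene [[480.97534845   0.         254.72752923]
 [  0.         480.97534845 188.30019064]
 [  0.           0.           1.        ]] [  82.76182423 -233.42597471  710.21532052] [-2.15064245  1.24751898 -0.46995816]
top [[472.38329865   0.         262.88674134]
 [  0.         472.38329865 197.10365196]
 [  0.           0.           1.        ]] [435.15024476  54.83849314 937.1017005 ] [-2.18575108  2.14645166 -0.20207099]
```

View pics/scene0.png

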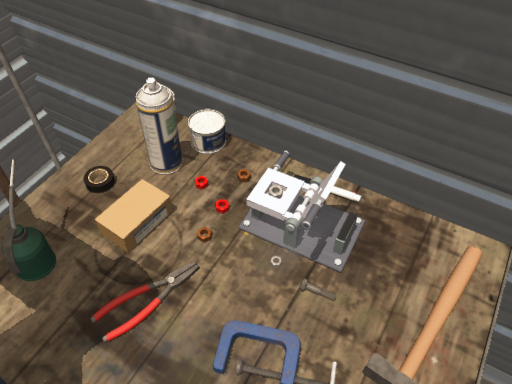

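View pics/top0.png

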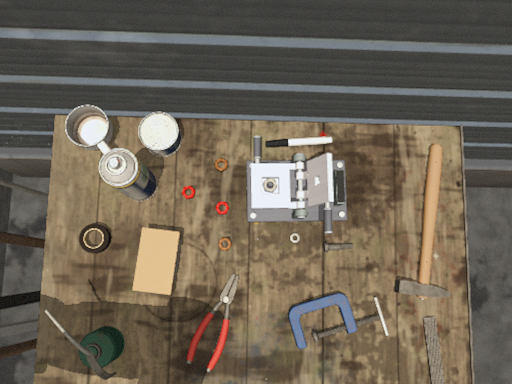

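The top view shows the open jig. Its tray is at (270,185) with a steel nut in the pocket, the turn handle at (257,148), the pin at about x=300, the cover leaning past upright at (318,182) and the cover handle at (327,220).
Nut candidates are brown (221,163) and (225,243), red (189,192) and (222,207), and loose silver (295,238). The one meant is the steel nut at (270,185), because it lies in the tray's pocket. I'll confirm it in a crop.

```bash
cat > h.py <<'E'
import numpy as np,cv2
from scipy.spatial.transform import Rotation as R
def cloud(d):
    K=d["intrinsics"];z=d["z_map"];v,u=np.mgrid[:384,:512]
    p=np.stack([(u-K[0,2])/K[0,0]*z,(v-K[1,2])/K[1,1]*z,z],-1)
    return p@R.from_rotvec(d["orientation"]).as_matrix().T+d["eye"]
E
python3 - <<'E'
from h import *
d=np.load("top0.npz");P=cloud(d)
c=cv2.resize(d["image"][125:245,235:365],None,fx=5,fy=5,interpolation=cv2.INTER_CUBIC)
s=np.load("scene0.npz")
c2=cv2.resize(s["image"][140:275,230:370],None,fx=5,fy=5,interpolation=cv2.INTER_CUBIC)
cv2.imwrite("pics/c1.png",cv2.resize(np.hstack([cv2.resize(c,(400,370)),cv2.resize(c2,(400,370))]),None,fx=1,fy=1))
np.set_printoptions(precision=0,suppress=True)
for u,v in[(270,185),(255,170),(285,205),(257,140),(257,148),(257,157),(300,158),(300,185),(300,212),(327,215),(327,220),(327,228),(329,158),(253,215),(344,214),(344,164),(308,185),(340,185)]:print(u,v,P[v,u])
# tray plane points
h=P[...,2];
m=(h>55)&(h<85);m[:, :248]=0;m[:,292:]=0;m[:160]=0;m[212:]=0
q=P[m];print(np.percentile(q,[2,50,98],axis=0)); r=cv2.minAreaRect(q[:,:2].astype(np.float32));print(r)
# base plate
m=(h>4)&(h<13);m[:,:245]=0;m[:,350:]=0;m[:155]=0;m[225:]=0
print(cv2.minAreaRect(P[m][:,:2].astype(np.float32)),m.sum())
E
```

```text
270 185 [594.   2.  10.]
255 170 [612.  34.  71.]
285 205 [547. -23.  69.]
257 140 [670.  32.  70.]
257 148 [654.  31.  72.]
257 157 [636.  31.  73.]
300 158 [635. -49.  77.]
300 185 [585. -50.  71.]
300 212 [533. -49.  79.]
327 215 [522. -88. 144.]
327 220 [514. -88. 141.]
327 228 [500. -88. 140.]
329 158 [620. -91. 149.]
253 215 [533.  35.  14.]
344 214 [ 539. -145.   13.]
344 164 [ 641. -147.    7.]
308 185 [582. -63.  89.]
340 185 [ 590. -129.   53.]
[[542. -30.  57.]
 [583.   6.  69.]
 [624.  41.  72.]]
((586.4530639648438, 3.19189453125), (91.43948364257812, 76.42958068847656), 1.0562347173690796)
((588.0567016601562, -52.02745819091797), (136.3155059814453, 208.31488037109375), 1.4358307123184204) 1981
```

View pics/c1.png

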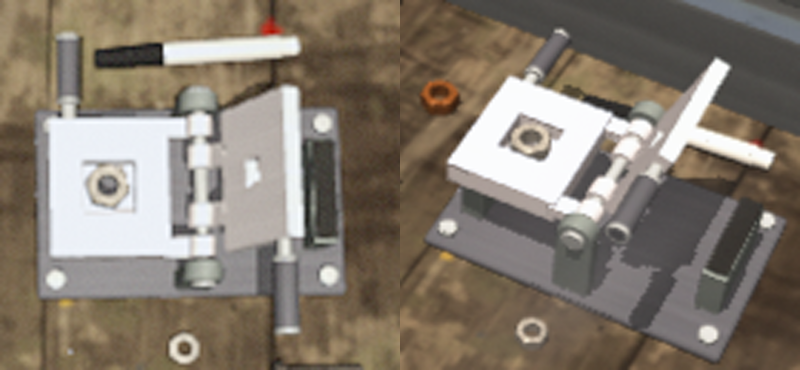

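The crop confirms the tray with the steel nut in its pocket, the turn handle on the far side, and the cover bar on the near side. I'll check the clearances next.

```bash
python3 - <<'E'
from h import *
np.set_printoptions(precision=0,suppress=True)
P=cloud(np.load("top0.npz"))
for u,v in[(118,160),(88,125),(160,130),(257,112),(257,95),(257,60),(325,112)]:print(u,v,P[v,u])
for name,(u0,u1,v0,v1) in dict(turn=(252,263,136,160),cov=(322,333,206,234)).items():
    q=P[v0:v1,u0:u1].reshape(-1,3);q=q[q[:,2]>55 if name=="turn" else q[:,2]>125]
    print(name,np.percentile(q,[3,50,97],axis=0))
# post tops
for u0,u1,v0,v1 in[(290,312,150,163),(290,312,205,220)]:
    q=P[v0:v1,u0:u1].reshape(-1,3);q=q[(q[:,2]>70)&(q[:,2]<82)];print(np.percentile(q,[3,50,97],axis=0))
E
```

```text
118 160 [600. 258. 184.]
88 125 [709. 369.   7.]
160 130 [688. 217.  55.]
257 112 [ 782.   28. -103.]
257 95 [782.  31.   6.]
257 60 [783.  37. 172.]
325 112 [ 781. -126.  -87.]
turn [[634.  26.  65.]
 [654.  33.  71.]
 [676.  39.  74.]]
cov [[492. -95. 136.]
 [515. -88. 142.]
 [536. -82. 145.]]
[[632. -57.  71.]
 [637. -47.  75.]
 [645. -38.  78.]]
[[525. -59.  70.]
 [534. -51.  74.]
 [547. -41.  79.]]
```

Call:
jog_arm:
  commands:
    - [1,[0,0,-0.5],[0,0,-0.19]]
    - [1,[0,0,-0.4],[0,0,-0.19]]
    - [1,[0,0,0],[0,0,0]]

```text
t: 0.4
ee_pos: [175.8, 602.7, 318.7]
orientation: [-0.029, 3.138, 0.014]
ft_force: [0.2, -0.8, -0.6]
width: 87.7
grasp_force: 0.0
```

Call:
jog_arm:
  commands:
    - [1,[-0.15,-0.32,0],[0,0,0]]
    - [1,[-0.15,-0.32,0],[0,0,0]]
    - [1,[-0.15,-0.32,0],[0,0,0]]
    - [1,[-0.15,-0.32,0],[0,0,0]]
    - [1,[-0.15,-0.32,0],[0,0,0]]
    - [1,[-0.15,-0.32,0],[0,0,0]]
    - [1,[-0.15,-0.32,0],[0,0,0]]
    - [1,[-0.15,-0.32,0],[0,0,0]]
    - [1,[-0.15,-0.32,0],[0,0,0]]
    - [1,[-0.15,-0.32,0],[0,0,0]]

```text
t: 1.4
ee_pos: [329.5, 280.6, 311.8]
orientation: [0.021, -3.141, 0.001]
ft_force: [0.3, 0.0, -0.4]
width: 88.2
grasp_force: 0.0
```

Call:
jog_arm:
  commands:
    - [1,[-0.15,-0.32,0],[0,0,0]]
    - [1,[-0.15,-0.32,0],[0,0,0]]
    - [1,[-0.15,-0.32,0],[0,0,0]]
    - [1,[-0.15,-0.32,0],[0,0,0]]
    - [1,[-0.15,-0.32,0],[0,0,0]]
    - [1,[-0.15,-0.32,0],[0,0,0]]
    - [1,[-0.15,-0.32,0],[0,0,0]]
    - [1,[-0.15,-0.32,0],[0,0,0]]
    - [1,[-0.15,-0.32,0],[0,0,0]]
    - [1,[0,0,0],[0,0,0]]

```text
t: 2.4
ee_pos: [469.8, -6.6, 311.8]
orientation: [0.016, -3.141, 0.001]
ft_force: [0.4, 0.4, -0.5]
width: 87.5
grasp_force: 0.0
```

Call:
jog_arm:
  commands:
    - [1,[-0.2,-0.4,0.1],[0,0,0]]
    - [1,[-0.22,-0.42,0.17],[0,0,0]]
    - [1,[0,0,0.4],[0,0,0]]
    - [1,[0,0,0.4],[0,0,0]]
    - [1,[0,0,0.4],[0,0,0]]
    - [1,[0,0,0.3],[0,0,0]]
    - [1,[0,0,0.2],[0,0,0]]
    - [1,[0,0,0],[0,0,0]]
    - [1,[0,0,0],[0,0,0]]

```text
t: 3.3
ee_pos: [511.4, -84.3, 115.6]
orientation: [0.023, -3.14, -0.001]
ft_force: [0.4, -0.7, 0.7]
width: 88.1
grasp_force: 0.0
```

```bash
python3 - <<'E'
from workcell import *
import cv2
d=get_image("scene")["image"];cv2.imwrite("pics/a1.png",cv2.resize(d[100:290,200:420],(770,570)));o=get_obs();print(o["ee_pos"],o["ft_force"])
E
```

```text
[512.18711417 -84.514904   116.44751063] [ 0.06919005  0.20396693 -0.88977774]
```

View pics/a1.png

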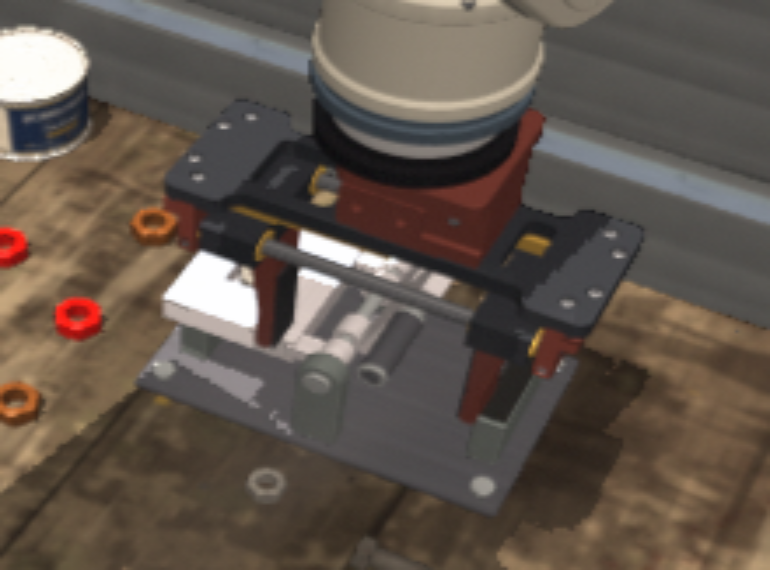

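The picture shows the cover bar's end at (372,373), between the open fingers at (275,300) and (490,370). I'll shift 5 mm to centre and close.

Call:
jog_arm:
  commands:
    - [1,[0,-0.05,0.01],[0,0,0]]
    - [-1,[0,0,0],[0,0,0]]
    - [-1,[0,0,0],[0,0,0]]
    - [-1,[0,0,0],[0,0,0]]
    - [-1,[0,0,0],[0,0,0]]
    - [-1,[0,0,0],[0,0,0]]
    - [-1,[0,0,0],[0,0,0]]
    - [-1,[0,0,0],[0,0,0]]

```text
t: 4.15
ee_pos: [511.9, -89.8, 114.8]
orientation: [0.023, -3.141, -0.0]
ft_force: [0.8, -0.4, -1.7]
width: 35.3
grasp_force: 0.0
```

Call:
jog_arm:
  commands:
    - [-1,[0,0,0],[0,0,0]]
    - [-1,[0,0,0],[0,0,0]]
    - [-1,[0,0,0],[0,0,0]]
    - [-1,[0,0,0],[0,0,0]]
    - [-1,[0,0,0],[0,0,0]]

```text
t: 4.65
ee_pos: [512.0, -90.0, 114.9]
orientation: [-0.023, 3.141, -0.0]
ft_force: [-0.0, -1.3, 0.3]
width: 13.1
grasp_force: 30.0
```

```bash
python3 - <<'E'
import numpy as np
a=np.linspace(2.083,0.112,21);d=np.diff(80.3*np.c_[np.cos(a),-np.sin(a)],axis=0)/100
print(d.round(3).tolist())
E
```

```text
[[0.071, -0.035], [0.074, -0.028], [0.076, -0.021], [0.078, -0.013], [0.079, -0.005], [0.079, 0.002], [0.078, 0.01], [0.077, 0.018], [0.075, 0.025], [0.072, 0.033], [0.069, 0.039], [0.064, 0.046], [0.059, 0.052], [0.054, 0.058], [0.048, 0.063], [0.042, 0.067], [0.035, 0.071], [0.028, 0.074], [0.02, 0.076], [0.013, 0.078]]
```

Call:
jog_arm:
  commands:
    - [-1,[0,0.071,-0.035],[0,0,0]]
    - [-1,[0,0.074,-0.028],[0,0,0]]
    - [-1,[0,0.076,-0.021],[0,0,0]]
    - [-1,[0,0.078,-0.013],[0,0,0]]
    - [-1,[0,0.079,-0.005],[0,0,0]]

```text
t: 5.15
ee_pos: [511.4, -52.7, 125.2]
orientation: [-0.024, 3.141, -0.003]
ft_force: [0.1, -7.2, -1.7]
width: 13.5
grasp_force: 30.0
```

Call:
jog_arm:
  commands:
    - [-1,[0,0.079,0.002],[0,0,0]]
    - [-1,[0,0.078,0.01],[0,0,0]]
    - [-1,[0,0.077,0.018],[0,0,0]]
    - [-1,[0,0.075,0.025],[0,0,0]]
    - [-1,[0,0.072,0.033],[0,0,0]]
    - [-1,[0,0.069,0.039],[0,0,0]]
    - [-1,[0,0.064,0.046],[0,0,0]]

```text
t: 5.85
ee_pos: [510.5, -1.4, 107.5]
orientation: [0.024, -3.141, 0.003]
ft_force: [-0.3, -8.8, -0.6]
width: 13.4
grasp_force: 30.0
```

Call:
jog_arm:
  commands:
    - [-1,[0,0.059,0.052],[0,0,0]]
    - [-1,[0,0.054,0.058],[0,0,0]]
    - [-1,[0,0.048,0.063],[0,0,0]]
    - [-1,[0,0.042,0.067],[0,0,0]]
    - [-1,[0,0.035,0.071],[0,0,0]]

```text
t: 6.35
ee_pos: [510.2, 21.8, 76.4]
orientation: [0.025, -3.141, 0.004]
ft_force: [-0.5, -14.0, 0.6]
width: 13.3
grasp_force: 30.0
```

Call:
jog_arm:
  commands:
    - [-1,[0,0.02,0.074],[0,0,0]]
    - [-1,[0,0.012,0.076],[0,0,0]]
    - [-1,[0,0.005,0.06],[0,0,0]]
    - [-1,[0,0,0.01],[0,0,0]]
    - [-1,[0,0,0],[0,0,0]]

```text
t: 6.85
ee_pos: [510.0, 26.8, 54.4]
orientation: [0.023, -3.141, 0.0]
ft_force: [0.4, -3.3, -2.6]
width: 13.3
grasp_force: 30.0
```

Grasp height is now about 73 mm, so the cover is close to shut. I'll press down gently until there's contact.

Call:
jog_arm:
  commands:
    - [-1,[0,0,0.01],[0,0,0]]
    - [-1,[0,0,0.01],[0,0,0]]
    - [-1,[0,0,0.01],[0,0,0]]
    - [-1,[0,0,0],[0,0,0]]

```text
t: 7.25
ee_pos: [510.2, 26.9, 53.3]
orientation: [-0.023, 3.141, 0.0]
ft_force: [-7.1, -3.1, 21.8]
width: 13.7
grasp_force: 30.0
```

A reaction of 22 N means the cover is shut. I'll release, lift and check.

Call:
jog_arm:
  commands:
    - [1,[0,0,0],[0,0,0]]
    - [1,[0,0,0],[0,0,0]]
    - [1,[0,0,0],[0,0,0]]
    - [1,[0,0,0],[0,0,0]]
    - [1,[0,0,-0.2],[0,0,0]]
    - [1,[0,0,-0.4],[0,0,0]]
    - [1,[0.2,0,-0.4],[0,0,0]]
    - [1,[0.4,0,-0.4],[0,0,0]]
    - [1,[0.4,0,0],[0,0,0]]

```text
t: 8.15
ee_pos: [417.3, 25.6, 190.6]
orientation: [-0.023, 3.133, 0.001]
ft_force: [0.3, -0.6, -0.3]
width: 81.4
grasp_force: 0.0
```

```bash
python3 - <<'E'
from workcell import *
from h import *
np.set_printoptions(precision=1,suppress=True)
d=get_image("top");s=get_image("scene")
P=cloud(d);o=get_obs();print(o["t"],o["ee_pos"],o["qpos"])
for u,v in[(257,140),(257,148),(257,152),(255,175),(270,185),(285,195),(285,175),(258,215),(258,222)]:print(u,v,P[v,u])
cv2.imwrite("pics/b1.png",np.hstack([cv2.resize(d["image"][120:245,230:365],(400,370)),cv2.resize(s["image"][140:275,230:370],(400,370))]))
E
```

```text
8.25 [410.1  25.5 187.1] [ 0.   0.2  2.1  0.   0.9 -1.6]
257 140 [668.7  31.7  73.8]
257 148 [653.8  31.4  71.7]
257 152 [646.   31.2  72. ]
255 175 [600.6  34.4  79.6]
270 185 [594.4   2.5  10.3]
285 195 [564.5 -21.5  79.3]
285 175 [602.  -21.2  78.8]
258 215 [526.4  27.7  80.3]
258 222 [513.7  27.4  79.3]
```

View pics/b1.png

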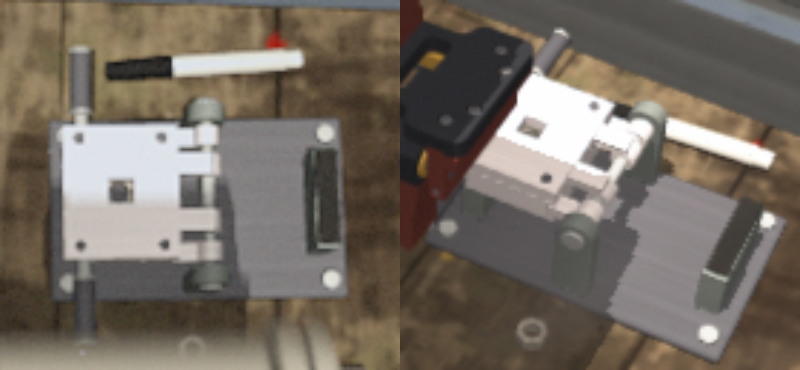

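The cover lies flat and shut on the tray (top about 79 mm), with the turn handle at top-left (80,75) in the picture. Next I'll move to the turn handle.

Call:
jog_arm:
  commands:
    - [1,[-0.4,0,0],[0,0,0]]
    - [1,[-0.4,0,0],[0,0,0]]
    - [1,[-0.4,0,0],[0,0,0]]
    - [1,[-0.4,0,0],[0,0,0]]
    - [1,[-0.4,0,0],[0,0,0]]
    - [1,[-0.4,0,0],[0,0,0]]
    - [1,[-0.09,0,0],[0,0,0]]
    - [1,[0,0,0],[0,0,0]]
    - [1,[0,0,0],[0,0,0]]

```text
t: 9.15
ee_pos: [662.5, 29.1, 185.9]
orientation: [0.023, -3.139, -0.0]
ft_force: [-0.2, 0.4, 0.0]
width: 87.8
grasp_force: 0.0
```

Call:
jog_arm:
  commands:
    - [1,[0.03,0.01,0.4],[0,0,0]]
    - [1,[0,0,0.4],[0,0,0]]
    - [1,[0,0,0.4],[0,0,0]]
    - [1,[0,0,0.19],[0,0,0]]
    - [1,[0,0,0],[0,0,0]]

```text
t: 9.65
ee_pos: [656.9, 30.0, 44.9]
orientation: [0.023, -3.135, 0.0]
ft_force: [0.4, 0.2, 0.2]
width: 87.5
grasp_force: 0.0
```

Call:
jog_arm:
  commands:
    - [-1,[0,0,0],[0,0,0]]
    - [-1,[0,0,0],[0,0,0]]
    - [-1,[0,0,0],[0,0,0]]
    - [-1,[0,0,0],[0,0,0]]
    - [-1,[0,0,0],[0,0,0]]
    - [-1,[0,0,0],[0,0,0]]
    - [-1,[0,0,0],[0,0,0]]
    - [-1,[0,0,0],[0,0,0]]
    - [-1,[0,0,0],[0,0,0]]
    - [-1,[0,0,0],[0,0,0]]

```text
t: 10.65
ee_pos: [660.8, 31.8, 47.9]
orientation: [0.021, -3.141, -0.004]
ft_force: [1.0, 5.5, 0.1]
width: 13.1
grasp_force: 30.0
```

Call:
jog_arm:
  commands:
    - [-1,[0,0,0],[0,0,0]]
    - [-1,[0,0,0],[0,0,0]]
    - [-1,[0,0,0],[0,0,0]]

```text
t: 10.95
ee_pos: [660.8, 31.8, 47.9]
orientation: [0.023, -3.141, -0.003]
ft_force: [0.3, 7.3, -0.5]
width: 13.4
grasp_force: 30.0
```

```bash
python3 - <<'E'
import numpy as np
a=np.linspace(0,np.pi,31);d=np.diff(80.3*np.c_[np.cos(a),-np.sin(a)],axis=0)/100
print(d.round(3).tolist())
E
```

```text
[[-0.004, -0.084], [-0.013, -0.083], [-0.022, -0.081], [-0.03, -0.078], [-0.038, -0.075], [-0.046, -0.07], [-0.053, -0.065], [-0.059, -0.059], [-0.065, -0.053], [-0.07, -0.046], [-0.075, -0.038], [-0.078, -0.03], [-0.081, -0.022], [-0.083, -0.013], [-0.084, -0.004], [-0.084, 0.004], [-0.083, 0.013], [-0.081, 0.022], [-0.078, 0.03], [-0.075, 0.038], [-0.07, 0.046], [-0.065, 0.053], [-0.059, 0.059], [-0.053, 0.065], [-0.046, 0.07], [-0.038, 0.075], [-0.03, 0.078], [-0.022, 0.081], [-0.013, 0.083], [-0.004, 0.084]]
```

Call:
jog_arm:
  commands:
    - [-1,[0,0.015,-0.04],[0,0,0]]
    - [-1,[0,-0.004,-0.084],[0,0,0]]
    - [-1,[0,-0.013,-0.083],[0,0,0]]
    - [-1,[0,-0.022,-0.081],[0,0,0]]
    - [-1,[0,-0.03,-0.06],[0,0,0]]

```text
t: 11.45
ee_pos: [660.9, 24.7, 83.7]
orientation: [-0.022, 3.141, 0.001]
ft_force: [2.3, 4.0, -6.4]
width: 13.3
grasp_force: 29.9
```

Call:
jog_arm:
  commands:
    - [-1,[0,-0.038,-0.075],[0,0,0]]
    - [-1,[0,-0.046,-0.07],[0,0,0]]
    - [-1,[0,-0.053,-0.065],[0,0,0]]
    - [-1,[0,-0.059,-0.059],[0,0,0]]
    - [-1,[0,-0.065,-0.053],[0,0,0]]
    - [-1,[0,-0.07,-0.046],[0,0,0]]

```text
t: 12.05
ee_pos: [662.2, -6.0, 122.3]
orientation: [-0.022, 3.139, 0.006]
ft_force: [-1.7, 13.5, 8.0]
width: 13.0
grasp_force: 30.0
```

Call:
jog_arm:
  commands:
    - [-1,[0,-0.075,-0.038],[0,0,0]]
    - [-1,[0,-0.078,-0.03],[0,0,0]]
    - [-1,[0,-0.081,-0.022],[0,0,0]]
    - [-1,[0,-0.083,-0.013],[0,0,0]]
    - [-1,[0,-0.084,-0.004],[0,0,0]]

```text
t: 12.55
ee_pos: [662.8, -47.9, 132.5]
orientation: [-0.023, 3.139, 0.002]
ft_force: [1.7, 5.5, -1.5]
width: 13.4
grasp_force: 30.0
```

Call:
jog_arm:
  commands:
    - [-1,[0,-0.084,0.008],[0,0,0]]
    - [-1,[0,-0.083,0.017],[0,0,0]]
    - [-1,[0,-0.081,0.025],[0,0,0]]
    - [-1,[0,-0.078,0.03],[0,0,0]]
    - [-1,[0,-0.075,0.038],[0,0,0]]
    - [-1,[0,-0.07,0.046],[0,0,0]]

```text
t: 13.15
ee_pos: [663.2, -95.7, 114.7]
orientation: [-0.023, 3.14, 0.001]
ft_force: [2.2, 5.8, -1.0]
width: 13.5
grasp_force: 30.0
```

Call:
jog_arm:
  commands:
    - [-1,[0,-0.065,0.053],[0,0,0]]
    - [-1,[0,-0.059,0.059],[0,0,0]]
    - [-1,[0,-0.053,0.065],[0,0,0]]
    - [-1,[0,-0.046,0.07],[0,0,0]]
    - [-1,[0,-0.038,0.075],[0,0,0]]

```text
t: 13.65
ee_pos: [663.0, -121.5, 81.9]
orientation: [0.023, -3.141, -0.002]
ft_force: [0.9, 6.2, 0.2]
width: 13.5
grasp_force: 30.0
```

Call:
jog_arm:
  commands:
    - [-1,[0,-0.03,0.078],[0,0,0]]
    - [-1,[0,-0.022,0.081],[0,0,0]]
    - [-1,[0,-0.013,0.083],[0,0,0]]
    - [-1,[0,-0.004,0.05],[0,0,0]]
    - [-1,[0,0,0.03],[0,0,0]]
    - [-1,[0,0,0],[0,0,0]]

```text
t: 14.25
ee_pos: [662.7, -128.2, 49.2]
orientation: [0.023, -3.14, -0.001]
ft_force: [1.5, 5.1, -1.9]
width: 12.8
grasp_force: 30.0
```

Call:
jog_arm:
  commands:
    - [-1,[0,0,0.02],[0,0,0]]
    - [-1,[0,0,0.02],[0,0,0]]
    - [-1,[0,0,0.01],[0,0,0]]
    - [-1,[0,0,0],[0,0,0]]
    - [-1,[0,0,0],[0,0,0]]

```text
t: 14.75
ee_pos: [662.9, -128.2, 47.6]
orientation: [0.023, -3.141, -0.001]
ft_force: [-7.5, 8.5, 21.2]
width: 13.3
grasp_force: 30.0
```

A reaction of 21 N means the tray is seated on the rest. I'll release, lift away and check.

Call:
jog_arm:
  commands:
    - [1,[0,0,0],[0,0,0]]
    - [1,[0,0,0],[0,0,0]]
    - [1,[0,0,0],[0,0,0]]
    - [1,[0,0,0],[0,0,0]]
    - [1,[0,0,0],[0,0,0]]
    - [1,[0,0,-0.3],[0,0,0]]
    - [1,[0,0,-0.4],[0,0,0]]
    - [1,[0,0,-0.4],[0,0,0]]
    - [1,[0,0,-0.4],[0,0,0]]

```text
t: 15.65
ee_pos: [662.8, -128.7, 195.6]
orientation: [0.023, -3.141, -0.0]
ft_force: [0.6, -0.7, 0.2]
width: 82.0
grasp_force: 0.0
```

Call:
jog_arm:
  commands:
    - [1,[0.4,0,-0.1],[0,0,0]]
    - [1,[0.4,0,0],[0,0,0]]
    - [1,[0.4,0,0],[0,0,0]]
    - [1,[0.4,0,0],[0,0,0]]
    - [1,[0.4,0,0],[0,0,0]]
    - [1,[0.4,0,0],[0,0,0]]
    - [1,[0.2,0,0],[0,0,0]]
    - [1,[0,0,0],[0,0,0]]

```text
t: 16.45
ee_pos: [400.5, -132.2, 204.3]
orientation: [0.021, -3.14, -0.001]
ft_force: [0.2, -0.7, 0.6]
width: 88.0
grasp_force: 0.0
```

```bash
python3 - <<'E'
from workcell import *
from h import *
np.set_printoptions(precision=1,suppress=True)
d=get_image("top");s=get_image("scene")
P=cloud(d);o=get_obs();print(o["t"],o["ee_pos"],o["ft_force"])
for u,v in[(342,148),(325,175),(325,195),(345,175),(345,195)]:print(u,v,P[v,u])
cv2.imwrite("pics/e1.png",np.hstack([cv2.resize(d["image"][120:245,250:385],(400,370)),cv2.resize(s["image"][140:275,250:390],(400,370))]))
E
```

```text
16.55 [ 404.  -132.8  204.9] [0.4 0.2 0.4]
342 148 [ 658.4 -130.1   70.1]
325 175 [603.9 -96.   77.9]
325 195 [566.2 -95.8  78.2]
345 175 [ 604.9 -133.7   77.5]
345 195 [ 566.9 -133.    79. ]
```

View pics/e1.png

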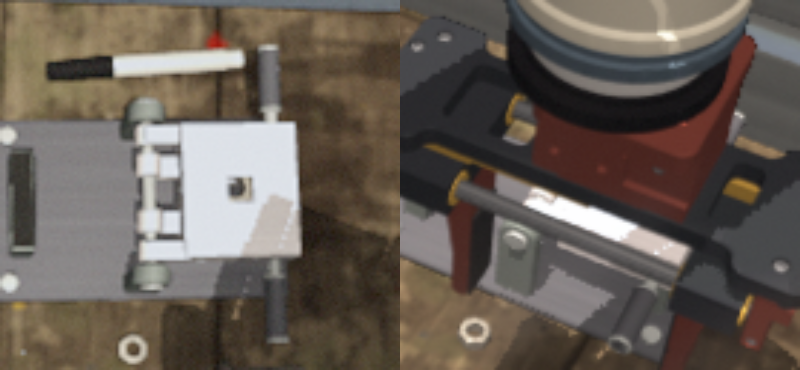

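```bash
python3 - <<'E'
from workcell import *
from h import *
np.set_printoptions(precision=1,suppress=True)
P=cloud(get_image("top"))
for v in(220,225,230):print(P[v,343])
E
```

```text
[ 521.8 -132.    63.8]
[ 512.6 -132.3   62. ]
[ 503.3 -132.4   61.4]
```

The jig lies flat and inverted with its top at about 78 mm. The cover bar's top is at about 62 mm against 63 expected, so the cover is shut. The gripper is clear, so I'll hand in.

```bash
python3 -c "
from workcell import *
print(close_job())"
```

```text
the job is handed in; nothing more can be done
None
```

I shut the cover on the nut, swung the closed jig over onto the far rest, let go and handed the job in at about 17 s; it measured flat and shut, but I couldn't see the nut inside and got no verdict back.

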